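# Fit the strainer lid to the parts-wash tin with its carrying cover

### The job

Fit the perforated steel strainer lid to the red parts-wash tin: it has no handle of its own and hangs by a bayonet under the red cover with the black bar handle, so carry both lids together by that handle and lower them onto the tin until the strainer lid drops home, its keys in the notches of the rim. Then turn the cover anticlockwise (seen from above) until it comes free and lift the cover alone, leaving the strainer lid seated and untouched by the gripper. Finish still holding the cover in the gripper, level and still over the tin, at least 10 cm above the strainer lid, with the tin and the other things on the counter left where they stood.

Things in the scene. Friction and masses are not known exactly. Their poses are not given: they have to be found in the camera images.
- tin: Open round red steel tin, 104 mm outside, 97 mm inside, 62 mm high, about 1.5 kg, loose on the counter, two bearings and a spark plug in its bottom (all below 40 mm). Origin: centre of its underside, z up. Bare steel studs on its wall at +x and -x stand out to 60 mm from the axis, 16 mm up.
- tin_notch (a point): Middle of the floor of the +x notch in the tin's rim, axes as the tin's. Two notches, at the tin's +x and -x sides (half a turn is the same), 23 mm wide, 8 mm deep, each with a yellow stripe and a stud on the wall below it.
- strainer: Perforated bare steel lid, about 0.18 kg, at the start inside the cover. Origin: centre of the underside of its plug, z up. Plug 92 mm across (82 mm at the foot), 9 mm deep, goes inside the tin; above it a 107 mm disc, 4 mm thick, rests on the rim: seated, its origin is 53 mm above the tin's. Four tabs 28 mm wide reach to 60 mm radius on +x, +y, -x, -y.
- strainer_key (a point): Middle of the underside of the strainer lid's +x key, 49 mm from its axis, axes as the lid's. Two keys under the disc at its +x and -x sides, 12 mm wide, 6 mm deep, drop into the tin's notches: x axes of strainer lid and tin along one line (either way round) within about 0.08 rad. Once in, the keys let the lid turn about 0.1 rad either way, no more.
- cover: Red round cap, 127 mm across (129 at the bottom bead), about 0.32 kg, at the start resting on the strainer lid on the counter. Origin: centre of the bottom of its skirt, z up; top 14 mm above it (15.5 mm in the middle), with white arrows anticlockwise. Resting on the strainer lid its origin is 2 mm above that lid's; lifted while closed it rises 3 mm, then the strainer lid hangs from it.
- cover_foot (a point): Top middle of the cover's +x foot, axes as the cover's. Four feet (+x, +y, -x, -y) under the skirt carry the strainer lid's tabs: bayonet closed when the x axes of both lids agree (0.06 rad at the start). Turned anticlockwise from above against the strainer lid by 0.55 rad or more the cover lifts off freely; a stop ends the turn at about 0.87 rad. It turns easily, under 0.3 N m.
- cover_handle (a point): Centre of the cover's black bar handle, 37 mm above the cover's origin, axes as the cover's. The bar lies along the cover's x, 80 mm long, 13 mm wide (y), 14 mm high (30 to 44 mm above the cover's origin), on two 12 mm posts 60 mm apart; open beneath.
- wrench: Steel combination wrench lying flat, 168 x 32 x 9 mm, origin at the centre of its underside. Bystander.
- carburettor: Small grey metal carburettor, 69 x 78 x 74 mm, origin at the centre of its underside. Bystander.
- pulley: Black V pulley lying flat, 86 mm across, 32 mm high, origin at the centre of its underside. Bystander.
- white_box: White cardboard part box, 122 x 76 x 51 mm, origin at the centre of its underside. Bystander.
- oil_filter: Orange spin-on oil filter standing, 75 mm across, 87 mm high, origin at the centre of its underside. Bystander.

How it is judged:
By the outcome, as a careful person would: the job done as asked, in the order asked, and still so for the second after the job is handed in, while the arm keeps its last pose, push and grip.
It also fails if it takes over 48 s, if anything falls off the work surface, if the arm or the gripper's body presses on something with over 40 N, if the wrist force passes 120 N, or if a joint passes its speed limit or range.

### The arm

A 6-joint arm with a two-finger parallel gripper is mounted at the origin on a cart in front of the work surface, level with it; the furniture and walls round the work are solid. World frame = base frame: x ahead of the robot, y to its left, z up, the work surface at z = 0. Lengths are in m, angles in rad, forces in N, time in s.
With the tool pointing down it reaches from about 0.325 to 0.9 m from the base axis. Payload 3.5 kg.
Tool frame: the origin (TCP) lies at the very end of the fingers, on their centre line; the grasp point (between the pads) lies 19 mm behind it (manip.pinch_z is the distance from the TCP to the grasp point, in m); z points along the fingers, y is the line along which they close (so a half turn about z gives the same grasp; the last joint's range is limited). The gripper opens to 85 mm and grips with 20 to 120 N. Pads are 22 mm wide; open, the fingers measure 114 mm over their backs; the gripper's body (76 mm by 85 mm) begins 54 mm behind the grasp point. The pads swing forward as they close: fully open they stand 13 mm farther back than shut.
Start: joints at [-1.446, 0.276, -0.026, 1.268, 0, 1.467], TCP at [0.141, -0.609, 0.231] pointing down, gripper open.
Joint ranges: [-3.12, 3.12], [-0.85, 1.88], [-1.08, 1.24], [-1.95, 2.15], [-1.57, 1.53], [-3.14, 3.14]. Speed limits (rad/s): [2.57, 2.57, 3.14, 3.14, 3.14, 3.14].

### API

Orientations are given as a rotation vector (axis times angle).
In Python, from station import manip gives the robot as it stands. The module is installed in compiled form; this text tells all that it offers.
- The arm moves only by the shell command python3 -m crank 'ROWS' [FORCE]. ROWS is JSON, a list that holds one entry, the list of rows, each a list of 7 numbers: the turn, a rotation vector about the tool's x, y, z in units of 0.15 rad (1.0 is 0.15 rad), then the shift along the tool's x, y, z in units of 0.25 m (1.0 is 0.25 m), then the opening, from 0 (shut) to 1 (fully open). A call has 1 to 5 rows; each row shifts and turns the commanded pose from where the row before left it, along the tool's axes as they then stand; what a row does not reach is not made up. A row lasts 1/10 s, in which the tool goes at most 50 mm and 8.59 degrees, less where a joint would pass 70% of its speed; a pose out of reach is approached as far as the arm can. A call with a number of a shift or a turn outside -1 to 1 is refused whole. A call with a gripper value outside its range is refused whole. The fingers move at their own pace and stop on an object; FORCE is the grip in N (left out, the last holds). Time passes only in rows, so rows that do not move let the fingers close. It gives the time, the measured TCP pose, the force, the opening and the grip force at its end, in the units of the state.
- manip.read_state(): the state, without advancing time (a new reading comes with each control period).
- manip.snapshot(name): name is "side" or "top"; returns a dict with "color" (420x560x3 uint8, red, green, blue), "vfov" (degrees; the focal length in pixels is half the picture's height over the tangent of half this angle, whatever the lens; pixels are square), "cx", "cy" (the principal point, pixels), "extrinsics" (4x4, takes a point from camera to world coordinates). Camera axes: x right, y up, looking along -z (the intrinsics and any distortion apply to the point x, -y, -z); pixel columns grow to the right and rows downward; lengths in m; the calibration is good to about 2 mm. A picture is of the moment at which its call begins. There is no depth.
- manip.finish_job(): hands the job in; it is judged then, once.
The state is a dict: "clock": time; "q": joint angles; "qd": joint speeds; "joint_efforts": joint torques, N m; "eef_pos": TCP position; "orientation": TCP orientation; "force": force on the tool from outside, world axes, zero at the start; "ft_torque": the same for the moment, N m; "gripper_width": finger opening in m; "gripper_force": force on a finger pad.
Only numpy, scipy, OpenCV 4.12 (cv2) and the standard library are available. Lean on these libraries where they do the work, as an engineer would, in place of code of your own. Each camera call takes 0.05 s, during which the arm holds its last target. There are 200 camera calls.

## Working session

There is one attempt and no reset: what is moved stays moved. The work goes in short steps, Python scripts to look and compute and a shell command to move; the robot and the scene stay as the last step left them, time stands still between calls to the robot, and variables do not carry over. Pictures are saved under pics/ and viewed, at most 10 in all, crops included, and the job is handed in when it is done.

```bash
mkdir -p pics
python3 - <<'E'
from station import manip
import cv2,numpy as np,pickle
s=manip.read_state();print({k:np.round(v,3).tolist() for k,v in s.items()},manip.pinch_z)
for n in("top","side"):
    d=manip.snapshot(n);cv2.imwrite(f"pics/{n}0.png",d["color"][:,:,::-1]);pickle.dump(d,open(f"{n}0.pkl","wb"))
    print(n,d.keys(),d["vfov"],d["cx"],d["cy"],d["extrinsics"].round(4).tolist() if hasattr(d["extrinsics"],"round") else d["extrinsics"])
    for k in d:
        if k not in("color","vfov","cx","cy","extrinsics"):print(k,d[k])
E
```

```text
{'clock': 0.0, 'q': [-1.446, 0.277, -0.028, 1.268, -0.0, 1.467], 'qd': [0.001, 0.002, -0.001, 0.001, 0.0, 0.001], 'joint_efforts': [-0.001, -44.551, 29.52, 0.017, -0.0, -0.0], 'eef_pos': [0.141, -0.608, 0.23], 'orientation': [-3.119, -0.357, 0.0], 'force': [0.254, 0.061, -0.583], 'ft_torque': [0.006, -0.008, 0.051], 'gripper_force': 0.0, 'gripper_width': 0.086} 0.0187
top dict_keys(['color', 'vfov', 'cx', 'cy', 'extrinsics']) 51.230237838001315 278.7392984188059 214.61591851947085 [[-0.0244, 0.9885, -0.1493, 0.4304], [-0.9996, -0.0263, -0.0105, 0.1306], [-0.0143, 0.149, 0.9887, 1.03], [0.0, 0.0, 0.0, 1.0]]
side dict_keys(['color', 'vfov', 'cx', 'cy', 'extrinsics']) 46.855899508723525 283.99841632213656 216.06036830786854 [[0.9527, 0.1935, -0.2343, 0.3457], [-0.3034, 0.5629, -0.7688, -0.6536], [-0.0169, 0.8036, 0.595, 0.6974], [0.0, 0.0, 0.0, 1.0]]
```

View pics/top0.png

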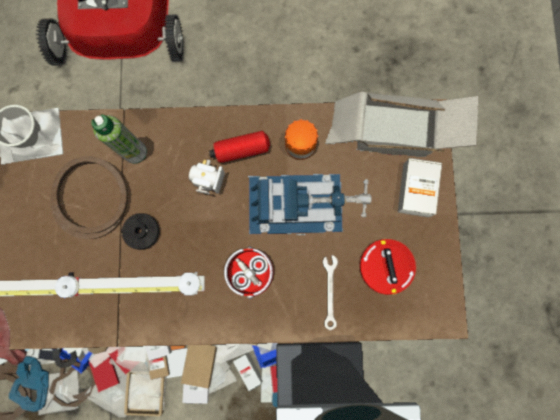

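View pics/side0.png

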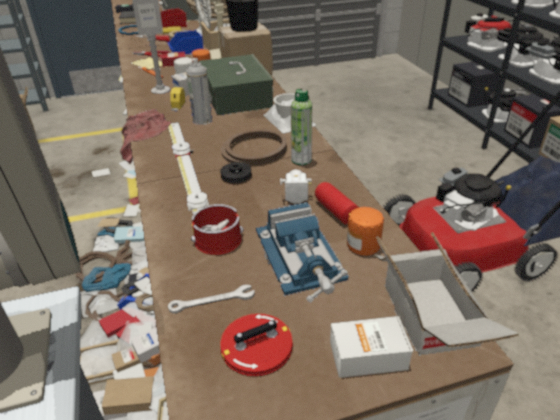

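The top view shows the cover at about (388,266), its bar nearly vertical in the image, and the tin at about (249,272). The wrench lies between them at (331,290). In the side view the cover is at (257,343) and the tin at (217,230). Next I'll zoom in on both.

```bash
cat > h.py <<'E'
import numpy as np,cv2,pickle
def load(n): return pickle.load(open(n+".pkl","rb"))
def snap(n,save):
    from station import manip
    d=manip.snapshot(n);pickle.dump(d,open(save+".pkl","wb"));return d
def ray(d,u,v):
    f=210/np.tan(np.radians(d["vfov"])/2);E=np.array(d["extrinsics"])
    r=E[:3,:3]@np.array([(u-d["cx"])/f,-(v-d["cy"])/f,-1]);return E[:3,3],r
def onz(d,u,v,z):
    o,r=ray(d,u,v);return o+r*(z-o[2])/r[2]
def proj(d,p):
    f=210/np.tan(np.radians(d["vfov"])/2);E=np.array(d["extrinsics"])
    c=E[:3,:3].T@(np.array(p)-E[:3,3]);return np.array([d["cx"]+f*c[0]/-c[2],d["cy"]-f*c[1]/-c[2]])
def crop(d,u,v,w=36,k=8):
    c=d["color"][max(0,v-w):v+w,max(0,u-w):u+w,::-1];return cv2.resize(c,(390,290*1),interpolation=cv2.INTER_CUBIC) if k==0 else cv2.resize(c,None,fx=k,fy=k,interpolation=cv2.INTER_CUBIC)
E
python3 - <<'E'
from h import *
t=load("top0");s=load("side0")
a=np.vstack([np.hstack([crop(t,249,272,36,4),crop(t,388,266,36,4)]),np.hstack([crop(s,217,230,36,4),crop(s,257,343,36,4)])])
cv2.imwrite("pics/zoom0.png",a)
print(a.shape)
for n,d,c in(("tin",t,(249,272)),("cov",t,(388,266)),):
    h=cv2.cvtColor(d["color"],cv2.COLOR_RGB2HSV)
    y=cv2.inRange(h,(18,130,120),(35,255,255));r=cv2.inRange(h,(0,150,70),(9,255,255))|cv2.inRange(h,(172,150,70),(180,255,255))
    b=np.zeros_like(y);cv2.circle(b,c,36,255,-1)
    cs,_=cv2.findContours(r&b,cv2.RETR_EXTERNAL,cv2.CHAIN_APPROX_NONE);q=max(cs,key=cv2.contourArea);print(n,"ell",cv2.fitEllipse(cv2.convexHull(q)))
    nn,_,st,ce=cv2.connectedComponentsWithStats(y&b);print(st[1:,4],ce[1:].round(1).tolist())
    k=cv2.inRange(h,(0,0,0),(180,255,60))&b
    nn,l,st,ce=cv2.connectedComponentsWithStats(k);
    for i in range(1,nn):
        if st[i,4]>30:print("black",st[i],cv2.minAreaRect(np.argwhere(l==i)[:,::-1].astype(np.float32)))
E
```

```text
(576, 576, 3)
tin ell ((241.4944610595703, 262.4591369628906), (17.93488883972168, 42.75331497192383), 43.67017364501953)
[] []
cov ell ((387.3608703613281, 266.32373046875), (55.57477569580078, 57.4349479675293), 126.64097595214844)
[11 13] [[382.6, 241.9], [393.6, 290.4]]
black [385 250  10  33 111] ((389.9823303222656, 265.67059326171875), (32.756492614746094, 4.664003849029541), 77.47119140625)
```

View pics/zoom0.png

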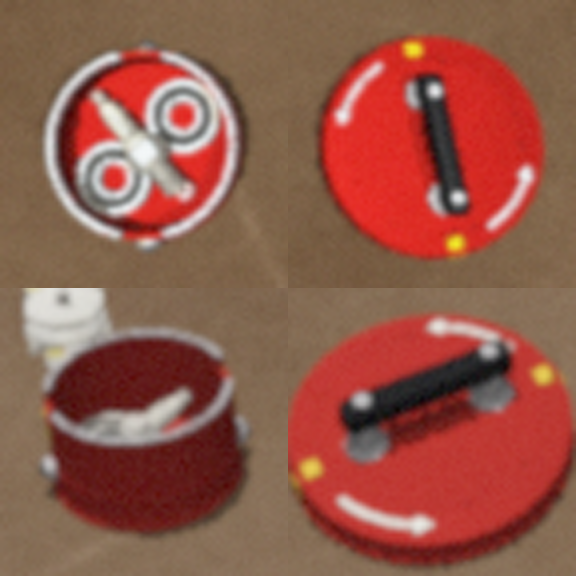

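The crops show the notches and studs at the tin's image top and bottom, near (249,248) and (250,296). The cover's bar is marked by two screw heads and yellow foot marks at (383,242) and (394,290). Now I'll turn these into positions using both views.

Run:
```python
from h import *
from scipy.spatial.transform import Rotation as R
t=load("top0");s=load("side0")
def tri(a,b):
    o1,r1=ray(t,*a);o2,r2=ray(s,*b);r1/=np.linalg.norm(r1);r2/=np.linalg.norm(r2)
    k=np.linalg.lstsq(np.c_[r1,-r2],o2-o1,rcond=None)[0];p,q=o1+k[0]*r1,o2+k[1]*r2
    return ((p+q)/2).round(4),round(np.linalg.norm(p-q)*1e3,1)
def cp(u,v,x,y): return u-36+x/4-.375,v-36+y/4-.375
# tin rim: white ring, outer hull ellipse
for d,c,n in((t,(249,272),"top"),(s,(217,230),"side")):
    h=cv2.cvtColor(d["color"],cv2.COLOR_RGB2HSV);b=np.zeros(h.shape[:2],np.uint8);cv2.circle(b,c,30,255,-1)
    if n=="top":
        w=cv2.inRange(h,(0,0,140),(180,70,255))&b
        p=np.argwhere(w)[:,::-1].astype(float);r=np.hypot(*(p-[249,272]).T);p=p[(r>20)]
        e=cv2.fitEllipse(p.astype(np.float32));print("rim",e,onz(t,*e[0],.062))
    # cover red disc
h=cv2.cvtColor(t["color"],cv2.COLOR_RGB2HSV)
print("cover ell ctr",onz(t,387.36,266.32,.012))
print("notch top z54",[onz(t,*cp(249,272,*x),.054).round(4).tolist() for x in((145,52),(145,238))])
print("studs z16",[onz(t,*cp(249,272,*x),.016).round(4).tolist() for x in((146,47),(147,243))])
print("studs tri",tri(cp(249,272,146,47),cp(217,230,242,142)),tri(cp(249,272,147,243),cp(217,230,48,179)))
print("notch tri",tri(cp(249,272,145,52),cp(217,230,228,84)),tri(cp(249,272,145,238),cp(217,230,45,117)))
print("side stud z16",[onz(s,*cp(217,230,*x),.016).round(4).tolist() for x in((242,142),(48,179))])
# cover: top crop offset x 288 ; side crop (288,288)
sc=[((435-288,90),(490-288,350-288)),((458-288,198),(361-288,400-288))]
f=[((414-288,50),(542-288,375-288)),((456-288,244),(311-288,469-288))]
for nm,l,z in(("screw",sc,.046),("mark",f,.016)):
    P=[tri(cp(388,266,*a),cp(257,343,*b)) for a,b in l];print(nm,P)
    Q=[onz(t,*cp(388,266,*a),z) for a,b in l];v=Q[0]-Q[1];print(" topz",Q[0].round(4),Q[1].round(4),"mid",((Q[0]+Q[1])/2).round(4),"ang",np.arctan2(v[1],v[0]).round(3),"len",np.linalg.norm(v).round(4))
    Q=[onz(s,*cp(257,343,*b),z) for a,b in l];v=Q[0]-Q[1];print(" sidez",Q[0].round(4),Q[1].round(4),"mid",((Q[0]+Q[1])/2).round(4),"ang",np.arctan2(v[1],v[0]).round(3),"len",np.linalg.norm(v).round(4))
print("tool\n",R.from_rotvec([-3.119,-.357,0]).as_matrix().round(3))
print("wrench ends",onz(t,331,258,.009),onz(t,331,327,.009))
```

```text
rim ((247.71641540527344, 272.0555419921875), (45.98292541503906, 47.025428771972656), 11.26292610168457) [0.45094852 0.21206142 0.062     ]
cover ell ctr [ 0.45714867 -0.10555718  0.012     ]
notch top z54 [[0.5029, 0.2094, 0.054], [0.4008, 0.2109, 0.054]]
studs z16 [[0.5086, 0.2119, 0.016], [0.3969, 0.2129, 0.016]]
studs tri (array([0.5075, 0.2121, 0.015 ]), np.float64(2.2)) (array([0.3961, 0.213 , 0.0162]), np.float64(1.5))
notch tri (array([0.5017, 0.2091, 0.0596]), np.float64(1.6)) (array([0.4001, 0.2104, 0.0607]), np.float64(2.0))
side stud z16 [[0.5062, 0.2109, 0.016], [0.3954, 0.2134, 0.016]]
screw [(array([ 0.4871, -0.1016,  0.0467]), np.float64(1.1)), (array([ 0.4272, -0.1106,  0.0467]), np.float64(1.1))]
 topz [ 0.4877 -0.1019  0.046 ] [ 0.4277 -0.1109  0.046 ] mid [ 0.4577 -0.1064  0.046 ] ang 0.149 len 0.0606
 sidez [ 0.4867 -0.1009  0.046 ] [ 0.4268 -0.11    0.046 ] mid [ 0.4567 -0.1055  0.046 ] ang 0.15 len 0.0606
mark [(array([ 0.5118, -0.0979,  0.0171]), np.float64(1.7)), (array([ 0.4016, -0.1153,  0.0167]), np.float64(0.5))]
 topz [ 0.5128 -0.0983  0.016 ] [ 0.4019 -0.1155  0.016 ] mid [ 0.4573 -0.1069  0.016 ] ang 0.154 len 0.1123
 sidez [ 0.5112 -0.0969  0.016 ] [ 0.4014 -0.1147  0.016 ] mid [ 0.4563 -0.1058  0.016 ] ang 0.16 len 0.1113
tool
 [[ 0.974  0.226 -0.   ]
 [ 0.226 -0.974  0.002]
 [ 0.    -0.002 -1.   ]]
wrench ends [0.47961843 0.02278406 0.009     ] [0.3239345  0.02935626 0.009     ]
```

```bash
cat >> h.py <<'E'
def goto(x,y,z,yaw):
    from station import manip
    from scipy.spatial.transform import Rotation as R
    s=manip.read_state();M=R.from_rotvec(s["orientation"]).as_matrix();p=s["eef_pos"]
    cur=np.arctan2(M[1,0],M[0,0]);dy=(yaw-cur+np.pi)%(2*np.pi)-np.pi
    T=np.array([[np.cos(yaw),np.sin(yaw),0],[np.sin(yaw),-np.cos(yaw),0],[0,0,-1]]) # target axes
    tilt=R.from_matrix(M.T@R.from_euler('z',dy).as_matrix().T@T).as_rotvec()
    d=np.array([x,y,z])-p
    print("t",round(s["clock"],2),"p",np.round(p,4),"yaw",round(cur,3),"rot units z(tool)",round(-dy/.15,2),"tilt",(tilt/.15).round(3),"| shift units, current axes",(M.T@d/.25).round(3),"after-turn axes",(T.T@d/.25).round(3),"F",np.round(s["force"],1),"T",np.round(s["ft_torque"],2),"w",round(s["gripper_width"],4),"gf",round(s["gripper_force"],1),"q6",round(s["q"][5],2))
E
python3 -m crank '[[[0,0,-1,0,0,0,0.6],[0,0,-1,0,0,0,0.6],[0,0,-1,0,0,0,0.6],[0,0,-1,0,0,0,0.6],[0,0,-1,0,0,0,0.6]]]'
python3 -m crank '[[[0,0,-1,0,0,0,0.6],[0,0,-1,0,0,0,0.6],[0,0,-1,0,0,0,0.6],[0,0,-1,0,0,0,0.6],[0,0,-1,0,0,0,0.6]]]' >/dev/null
python3 -m crank '[[[0,0,-1,0,0,0,0.6],[0,0,-1,0,0,0,0.6],[0,0,-1,0,0,0,0.6],[0,0,-1,0,0,0,0.6],[0,0,-1,0,0,0,0.6]]]' >/dev/null
python3 -m crank '[[[0,0,-1,0,0,0,0.6],[0,0,-1,0,0,0,0.6],[0,0,-1,0,0,0,0.6],[0,0,-1,0,0,0,0.6],[0,0,-0.43,0,0,0,0.6]]]' >/dev/null
python3 - <<'E'
from h import *
goto(.4572,-.1062,.16,.151+np.pi)
t=load("top0");h=cv2.cvtColor(t["color"],cv2.COLOR_RGB2HSV);w=cv2.inRange(h,(0,0,150),(180,60,255))
p=np.argwhere(w[240:305,215:285])[:,::-1]+[215,240]
P=np.array([onz(t,u,v,.062)[:2] for u,v in p]);c=np.array([.451,.212])
from scipy.optimize import least_squares
for _ in range(5):
    r=np.hypot(*(P-c).T);k=(r>.045)&(r<.056);Q=P[k]
    s=least_squares(lambda a:np.hypot(*(Q-a[:2]).T)-a[2],[*c,.05],loss="soft_l1",f_scale=.002);c=s.x[:2]
print("tin",s.x,len(Q))
E
```

```text
clock: 0.6
eef_pos: [0.1411, -0.6084, 0.2306]
orientation: [-2.768, -1.483, -0.001]
force: [-0.3, -0.7, 0.2]
gripper_width: 0.0515
gripper_force: 0.0
t 2.1 p [ 0.1411 -0.6084  0.2306] yaw -3.137 rot units z(tool) -0.97 tilt [ 0.009 -0.001 -0.   ] | shift units, current axes [-1.274  2.002  0.285] after-turn axes [-1.552  1.796  0.282] F [0.1 0.4 0.5] T [ 0.02 -0.01 -0.02] w 0.0511 gf 0.0 q6 -1.45
tin [0.4512989  0.21228006 0.05052813] 333
```

```bash
python3 -m crank '[[[0,0,-0.97,0,0,0,0.6],[0,0,0,-0.12,0.138,0.022,0.6],[0,0,0,-0.12,0.138,0.022,0.6],[0,0,0,-0.12,0.138,0.022,0.6],[0,0,0,-0.12,0.138,0.022,0.6]]]' >/dev/null
python3 -m crank '[[[0,0,0,-0.12,0.138,0.022,0.6],[0,0,0,-0.12,0.138,0.022,0.6],[0,0,0,-0.12,0.138,0.022,0.6],[0,0,0,-0.12,0.138,0.022,0.6],[0,0,0,-0.12,0.138,0.022,0.6]]]' >/dev/null
python3 -m crank '[[[0,0,0,-0.12,0.138,0.022,0.6],[0,0,0,-0.12,0.138,0.022,0.6],[0,0,0,-0.12,0.138,0.022,0.6],[0,0,0,-0.112,0.14,0.018,0.6],[0,0,0,0,0,0,0.6]]]' >/dev/null
python3 -m crank '[[[0,0,0,0,0,0,0.6],[0,0,0,0,0,0,0.6]]]' >/dev/null
python3 - <<'E'
from h import *
goto(.4572,-.1062,.023,.151+np.pi)
E
```

```text
t 3.8 p [ 0.4591 -0.1085  0.1606] yaw -2.996 rot units z(tool) -0.04 tilt [-0.    -0.005  0.   ] | shift units, current axes [0.006 0.01  0.55 ] after-turn axes [0.006 0.01  0.55 ] F [ 0.8  0.3 -0.6] T [0.01 0.02 0.03] w 0.0511 gf 0.0 q6 -0.51
```

```bash
python3 -m crank '[[[0,0,-0.04,0.006,0.01,0.1,0.6],[0,0,0,0,0,0.12,0.6],[0,0,0,0,0,0.12,0.6],[0,0,0,0,0,0.08,0.6],[0,0,0,0,0,0.04,0.6]]]' >/dev/null
python3 -m crank '[[[0,0,0,0,0,0.03,0.6],[0,0,0,0,0,0.03,0.6],[0,0,0,0,0,0.03,0.6],[0,0,0,0,0,0,0.6],[0,0,0,0,0,0,0.6]]]' >/dev/null
python3 - <<'E'
from h import *
goto(.4572,-.1062,.023,.151+np.pi)
t=snap("top","top1");s=snap("side","side1")
cv2.imwrite("pics/g1.png",np.hstack([crop(t,388,266,40,5)[:400],crop(s,257,330,40,5)[:400]]))
E
```

```text
t 4.8 p [ 0.458  -0.1059  0.0236] yaw -2.989 rot units z(tool) 0.01 tilt [-0.002  0.003 -0.   ] | shift units, current axes [ 0.003 -0.001  0.002] after-turn axes [ 0.003 -0.001  0.002] F [ 0.1 -0.5 -0.4] T [-0.02 -0.01  0.01] w 0.0515 gf 0.0 q6 -0.52
```

View pics/g1.png

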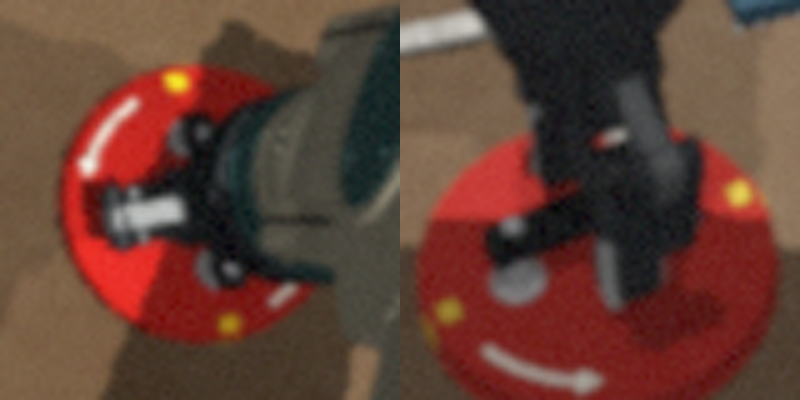

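The fingers straddle the middle of the bar between the posts: in the side crop the near finger is at (630,280) and the bar passes between them. I'll close and lift slightly.

```bash
python3 -m crank '[[[0,0,0,0.003,0,0,0],[0,0,0,0,0,0,0],[0,0,0,0,0,0,0],[0,0,0,0,0,0,0],[0,0,0,0,0,0,0]]]' 80
python3 -m crank '[[[0,0,0,0,0,0,0],[0,0,0,0,0,0,0],[0,0,0,0,0,0,0]]]' 
python3 -m crank '[[[0,0,0,0,0,-0.02,0],[0,0,0,0,0,-0.02,0],[0,0,0,0,0,-0.04,0],[0,0,0,0,0,-0.04,0],[0,0,0,0,0,0,0]]]' 
python3 -c "
from h import *
goto(.4513,.2123,.16,np.pi-.013+.06)"
```

```text
clock: 5.4
eef_pos: [0.4572, -0.106, 0.0238]
orientation: [-0.239, 3.132, 0.0]
force: [-1.7, 1.7, 5.5]
gripper_width: 0.0113
gripper_force: 78.7
clock: 5.7
eef_pos: [0.4572, -0.106, 0.0238]
orientation: [-0.239, 3.132, 0.0]
force: [-0.4, 0.7, 5.0]
gripper_width: 0.0113
gripper_force: 78.8
clock: 6.2
eef_pos: [0.4585, -0.1066, 0.055]
orientation: [-0.239, 3.129, -0.002]
force: [0.0, -0.1, -4.4]
gripper_width: 0.0115
gripper_force: 78.3
t 6.2 p [ 0.4585 -0.1066  0.055 ] yaw -2.989 rot units z(tool) 0.7 tilt [-0.012  0.02  -0.   ] | shift units, current axes [-0.166  1.264 -0.422] after-turn axes [-0.031  1.275 -0.42 ] F [ 0.  -0.1 -4.4] T [ 0.03 -0.04  0.07] w 0.0115 gf 78.3 q6 -0.52
```

```bash
python3 -m crank '[[[0,0,0,0,0,-0.08,0],[0,0,0,0,0,-0.14,0],[0,0,0,0,0,-0.16,0],[0,0,0,0,0,-0.12,0],[0,0,0.4,0,0,-0.08,0]]]' >/dev/null
python3 -m crank '[[[0,0,0.41,0,0,0,0],[0,0,0,0,0,0,0]]]' >/dev/null
python3 -c "
from h import *
goto(.4513,.2123,.2,np.pi+.03)"
```

```text
t 6.9 p [ 0.4573 -0.1061  0.1991] yaw -3.111 rot units z(tool) 0.01 tilt [-0.005  0.01  -0.   ] | shift units, current axes [-0.015  1.274 -0.004] after-turn axes [-0.014  1.274 -0.004] F [-0.  -0.3 -5.5] T [0.05 0.04 0.  ] w 0.0114 gf 78.7 q6 -0.4
```

```bash
python3 -m crank '[[[0,0,0,0,0.06,0,0],[0,0,0,0,0.12,0,0],[0,0,0,0,0.14,0,0],[0,0,0,0,0.14,0,0],[0,0,0,0,0.14,0,0]]]' >/dev/null
python3 -m crank '[[[0,0,0,-0.014,0.14,0,0],[0,0,0,0,0.14,0,0],[0,0,0,0,0.14,0,0],[0,0,0,0,0.12,0,0],[0,0,0,0,0.08,0,0]]]' >/dev/null
python3 -m crank '[[[0,0,0,0,0.054,0,0],[0,0,0,0,0,0,0],[0,0,0,0,0,0,0],[0,0,0,0,0,0,0]]]' >/dev/null
python3 - <<'E'
from h import *
goto(.4513,.2123,.12,np.pi+.03)
t=snap("top","top2");s=snap("side","side2")
cv2.imwrite("pics/c2.png",np.hstack([crop(t,249,255,50,4),crop(s,217,190,50,4)]))
E
```

```text
t 8.3 p [0.4505 0.2115 0.198 ] yaw -3.112 rot units z(tool) -0.0 tilt [-0.005 -0.005  0.   ] | shift units, current axes [-0.004  0.003  0.312] after-turn axes [-0.003  0.003  0.312] F [ 0.6 -0.3 -5. ] T [-0.01 -0.03 -0.01] w 0.0113 gf 78.8 q6 0.28
```

View pics/c2.png

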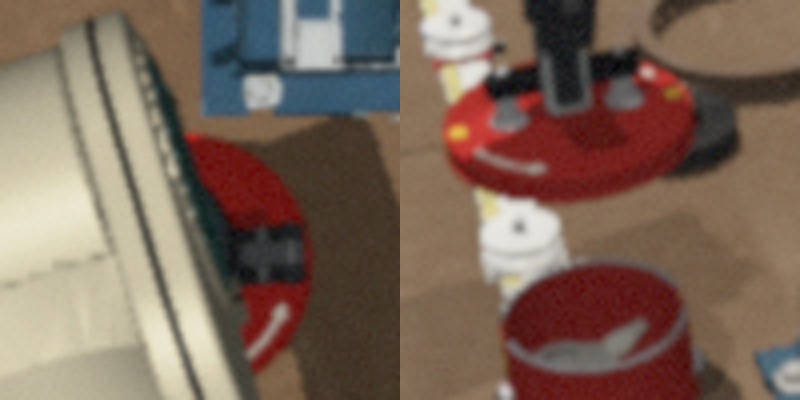

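```bash
python3 - <<'E'
from h import *
s=load("side2")
a,b=onz(s,180.5,172.5,.190),onz(s,235.4,162.6,.190);v=b-a;print(a,b,(a+b)/2,np.linalg.norm(v),np.arctan2(v[1],v[0]))
E
python3 -m crank '[[[0,0,0,-0.003,0.003,0.08,0],[0,0,0,0,0,0.1,0],[0,0,0,0,0,0.1,0],[0,0,0,0,0,0.08,0],[0,0,0,0,0,0.04,0]]]' >/dev/null
python3 -m crank '[[[0,0,0,0,0,0,0],[0,0,0,0,0,0,0],[0,0,0,0,0,0,0]]]' >/dev/null
python3 - <<'E'
from h import *
goto(.4513,.2123,.09,np.pi+.03)
s=snap("side","side3")
cv2.imwrite("pics/c3.png",crop(s,217,220,50,6))
E
```

```text
[0.39290585 0.21050638 0.19      ] [0.50674131 0.21234777 0.19      ] [0.44982358 0.21142707 0.19      ] 0.11385035054167672 0.016174468404071028
t 9.2 p [0.4529 0.2136 0.0998] yaw -3.111 rot units z(tool) 0.0 tilt [0.006 0.019 0.   ] | shift units, current axes [ 0.007 -0.005  0.039] after-turn axes [ 0.006 -0.005  0.039] F [-0.3 -0.4 -4.7] T [ 0.01 -0.01  0.03] w 0.0113 gf 78.8 q6 0.28
```

View pics/c3.png

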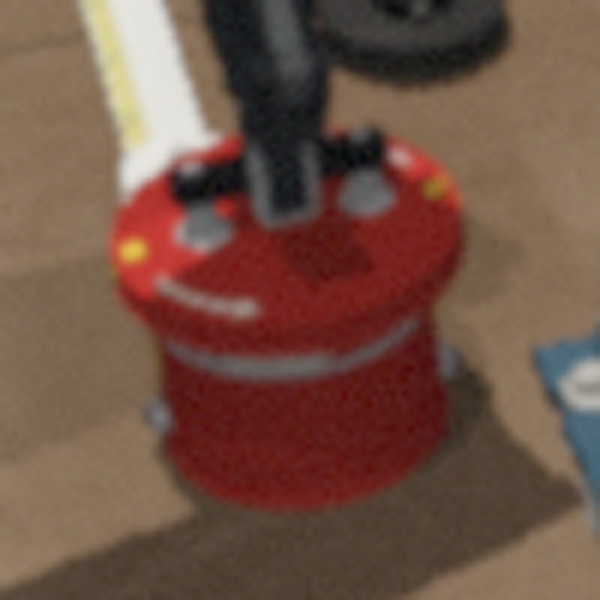

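The cover hangs level, just above the rim and centred on it. The marks are at (133,250) and (437,188), the studs at (157,415) and (448,360). I'll lower it gently.

```bash
python3 -m crank '[[[0,0,0,0.006,-0.005,0.01,0],[0,0,0,0,0,0.01,0],[0,0,0,0,0,0.01,0],[0,0,0,0,0,0.01,0],[0,0,0,0,0,0.008,0]]]' |sed -n '2,4p'
python3 -m crank '[[[0,0,0,0,0,0.006,0],[0,0,0,0,0,0.006,0],[0,0,0,0,0,0,0],[0,0,0,0,0,0,0]]]' |sed -n '2,4p'
python3 -c "
from h import *
goto(.4513,.2123,.0768,np.pi+.03)"
```

```text
eef_pos: [0.4498, 0.2119, 0.086]
orientation: [0.048, -3.141, 0.0]
force: [-0.7, -0.1, -5.4]
eef_pos: [0.4501, 0.212, 0.0834]
orientation: [-0.048, 3.141, 0.0]
force: [-0.0, 0.4, -4.3]
t 10.15 p [0.4501 0.212  0.0834] yaw -3.111 rot units z(tool) 0.0 tilt [0.001 0.001 0.   ] | shift units, current axes [-0.005  0.001  0.026] after-turn axes [-0.005  0.001  0.026] F [-0.   0.4 -4.3] T [-0.04 -0.07  0.01] w 0.011 gf 78.8 q6 0.28
```

```bash
python3 -m crank '[[[0,0,0,-0.003,0,0.006,0],[0,0,0,0,0,0.006,0],[0,0,0,0,0,0,0],[0,0,0,0,0,0,0]]]' |sed -n '2,4p'
python3 -m crank '[[[0,0,0,0,0,0.006,0],[0,0,0,0,0,0.004,0],[0,0,0,0,0,0,0],[0,0,0,0,0,0,0]]]' |sed -n '2,4p'
python3 -c "
from h import *
goto(.4513,.2123,.0768,np.pi+.03)"
```

```text
eef_pos: [0.4506, 0.2119, 0.0802]
orientation: [0.048, -3.141, 0.0]
force: [0.2, -0.1, -4.8]
eef_pos: [0.4508, 0.212, 0.0779]
orientation: [-0.048, 3.141, 0.0]
force: [-0.3, 0.3, -2.7]
t 10.95 p [0.4508 0.212  0.0779] yaw -3.111 rot units z(tool) 0.0 tilt [0.    0.001 0.   ] | shift units, current axes [-0.002  0.001  0.005] after-turn axes [-0.002  0.001  0.005] F [-0.3  0.3 -2.7] T [ 0.01  0.07 -0.04] w 0.0113 gf 79.0 q6 0.28
```

Contact came at the seated height: TCP is 0.078, where resting on the rim would give about 0.084. The lid's weight is off the wrist and the cover floats in its play. Now I'll turn it anticlockwise.

```bash
python3 -m crank '[[[0,0,-0.3,0,0,0,0],[0,0,-0.5,0,0,0,0],[0,0,-0.5,0,0,0,0],[0,0,-0.5,0,0,0,0],[0,0,0,0,0,0,0]]]' |sed -n '2,4p'
python3 -c "
from h import *
goto(.4513,.2123,.0779,np.pi+.03+.75)"
python3 -m crank '[[[0,0,-0.5,0,0,0,0],[0,0,-0.5,0,0,0,0],[0,0,-0.5,0,0,0,0],[0,0,-0.5,0,0,0,0],[0,0,0,0,0,0,0]]]' |sed -n '2,4p'
python3 -c "
from h import *
goto(.4513,.2123,.0779,np.pi+.03+.75)"
```

```text
eef_pos: [0.4508, 0.212, 0.0779]
orientation: [-0.47, 3.106, -0.0]
force: [-0.5, 0.5, -2.7]
t 11.45 p [0.4508 0.212  0.0779] yaw -2.841 rot units z(tool) -3.2 tilt [-0.001  0.001 -0.   ] | shift units, current axes [-0.002  0.001  0.   ] after-turn axes [-0.002 -0.     0.   ] F [-0.5  0.5 -2.7] T [-0.02  0.11  0.03] w 0.0116 gf 79.1 q6 0.01
eef_pos: [0.4509, 0.212, 0.0779]
orientation: [-0.927, 3.001, -0.0]
force: [-0.0, -0.1, -2.4]
t 11.95 p [0.4509 0.212  0.0779] yaw -2.542 rot units z(tool) -1.21 tilt [-0.001  0.002 -0.   ] | shift units, current axes [-0.002  0.     0.   ] after-turn axes [-0.002 -0.     0.   ] F [-0.  -0.1 -2.4] T [0.01 0.01 0.01] w 0.0111 gf 79.1 q6 -0.29
```

```bash
python3 -m crank '[[[0,0,-0.4,0,0,0,0],[0,0,-0.4,0,0,0,0],[0,0,-0.4,0,0,0,0],[0,0,0,0,0,0,0]]]' |sed -n '2,4p'
python3 -c "
from h import *
goto(.4513,.2123,.0779,np.pi+.03+.75)"
python3 -m crank '[[[0,0,0,0,0,-0.008,0],[0,0,0,0,0,-0.008,0],[0,0,0,0,0,-0.008,0],[0,0,0,0,0,0,0],[0,0,0,0,0,0,0]]]' |sed -n '2,4p'
python3 - <<'E'
from h import *
goto(.4513,.2123,.0779,np.pi+.03+.75)
s=snap("side","side4")
cv2.imwrite("pics/c4.png",crop(s,217,220,50,6))
E
```

```text
eef_pos: [0.451, 0.212, 0.0779]
orientation: [-1.192, 2.906, -0.0]
force: [0.0, 0.6, -3.1]
t 12.35 p [0.451  0.212  0.0779] yaw -2.363 rot units z(tool) -0.01 tilt [-0.002  0.003 -0.   ] | shift units, current axes [-0.002 -0.     0.   ] after-turn axes [-0.002 -0.     0.   ] F [ 0.   0.6 -3.1] T [-0.   -0.02 -0.03] w 0.0113 gf 79.1 q6 -0.47
eef_pos: [0.4508, 0.212, 0.084]
orientation: [-1.195, 2.905, -0.0]
force: [0.3, -0.5, -3.6]
t 12.85 p [0.4508 0.212  0.084 ] yaw -2.361 rot units z(tool) 0.0 tilt [-0.001  0.002 -0.   ] | shift units, current axes [-0.002 -0.001  0.024] after-turn axes [-0.002 -0.001  0.024] F [ 0.3 -0.5 -3.6] T [-0.05 -0.01  0.03] w 0.0113 gf 79.1 q6 -0.47
```

View pics/c4.png

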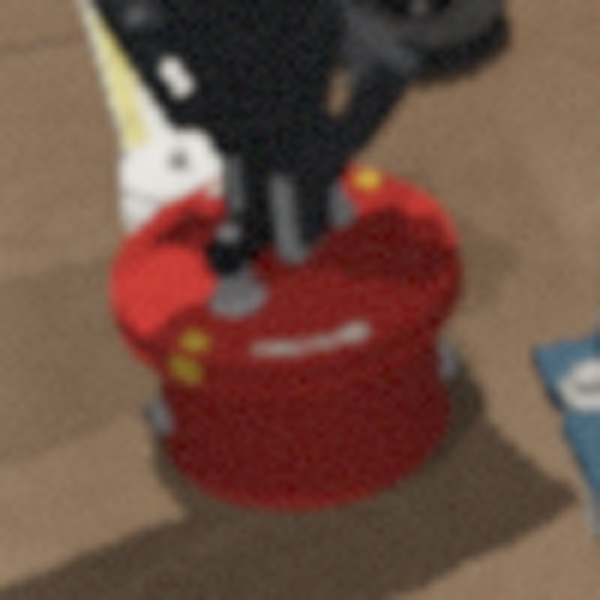

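The tin hasn't moved: its studs are still at (157,415) and (448,362). The cover is turned and the wrist carries only its own 3.1–3.6 N. I'll raise it now.

```bash
python3 -m crank '[[[0,0,0,0,0,-0.02,0],[0,0,0,0,0,-0.03,0],[0,0,0,0,0,-0.06,0],[0,0,0,0,0,-0.1,0],[0,0,0,0,0,-0.1,0]]]' |sed -n '2,4p'
python3 -m crank '[[[0,0,0,0,0,-0.1,0],[0,0,0,0,0,-0.1,0],[0,0,0,0,0,-0.08,0],[0,0,0,0,0,-0.04,0],[0,0,0,0,0,0,0]]]' |sed -n '2,4p'
python3 -m crank '[[[0,0,0,0,0,0,0],[0,0,0,0,0,0,0],[0,0,0,0,0,0,0],[0,0,0,0,0,0,0],[0,0,0,0,0,0,0]]]' |sed -n '2,4p'
python3 - <<'E'
from h import *
goto(.4513,.2123,.236,np.pi+.03+.75)
s=snap("side","side5");t=snap("top","top5")
cv2.imwrite("pics/c5.png",np.hstack([crop(s,217,200,66,6)[:600,:790]]))
a=load("side0")["color"].astype(int);d=np.abs(a-s["color"]).sum(2)
E
```

```text
eef_pos: [0.4504, 0.2119, 0.1624]
orientation: [1.195, -2.905, -0.0]
force: [1.6, 0.1, -3.5]
eef_pos: [0.4519, 0.2124, 0.2433]
orientation: [-1.194, 2.902, -0.0]
force: [0.9, 0.3, -3.4]
eef_pos: [0.4505, 0.2119, 0.2407]
orientation: [1.195, -2.904, -0.0]
force: [-0.1, -0.7, -2.8]
t 14.4 p [0.4505 0.2119 0.2407] yaw -2.361 rot units z(tool) 0.0 tilt [ 0.003 -0.006 -0.   ] | shift units, current axes [-0.004 -0.001  0.019] after-turn axes [-0.004 -0.001  0.019] F [-0.1 -0.7 -2.8] T [ 0.05 -0.02 -0.  ] w 0.0114 gf 79.1 q6 -0.47
```

View pics/c5.png

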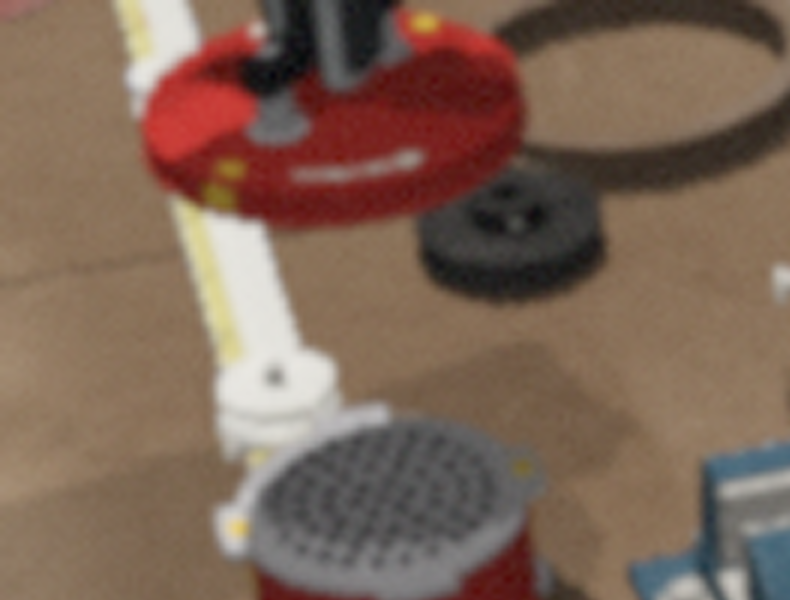

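The strainer lid sits level in the tin, with its marked tabs at (238,527) and (522,467). The cover hangs level well above it. I'll check the height and angle, then hand in.

```bash
python3 - <<'E'
from h import *
s=load("side5")
for z in(.066,.072):
    a,b=onz(s,190.3,221.5,z),onz(s,237.7,211.5,z);v=b-a;print(z,(a+b)/2,np.linalg.norm(v),np.arctan2(v[1],v[0]))
a=load("side0")["color"][205:285,180:255].astype(np.uint8)
cs=[cv2.cvtColor(x["color"],cv2.COLOR_RGB2GRAY)[238:262,185:250].astype(np.float32) for x in(load("side0"),s)]
print("tin wall shift px",cv2.phaseCorrelate(*cs,cv2.createHanningWindow((65,24),cv2.CV_32F)))
E
python3 -m crank '[[[0,0,0,0,0,0,0],[0,0,0,0,0,0,0],[0,0,0,0,0,0,0],[0,0,0,0,0,0,0],[0,0,0,0,0,0,0]]]'
```

```text
0.066 [0.44915645 0.21066403 0.066     ] 0.10604541405221378 0.023874977104898255
0.072 [0.44817357 0.20245022 0.072     ] 0.1050376260280073 0.02387497710489726
tin wall shift px ((-1.3607653319133277, -1.1787190288476328), 0.6501578489939371)
clock: 15.0
eef_pos: [0.4507, 0.212, 0.2414]
orientation: [-1.195, 2.905, 0.0]
force: [-1.3, 0.3, -2.6]
gripper_width: 0.0112
gripper_force: 79.1
```

```bash
python3 -c "
from station import manip
print(manip.finish_job())"
```

```text
the job is handed in; nothing more can be done
None
```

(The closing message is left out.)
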